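Clear the scale and hold its zero key half-way

TASK

Pick up the scraper block by its wooden grip and use it to push all five nutshell halves off the kitchen scale onto the worktop (none on the floor; keep your fingers off the shells). Then, with the scraper still in hand, press the scale's spring-loaded zero key half-way down with the scraper's lip to zero the scale, and finish while holding it there: do not let go or put anything down, never press the key anywhere near its bottom (that resets the scale), and leave it alone until the scale is clear. Do not disturb the mug, the spice jar or the onion.

Things in the scene. Friction and masses are not known exactly. Their poses are not given: they have to be found in the camera images.
- scraper_mid (a point): Scraper block standing upright on its rubber lip, 110 mm long, 85 tall, about 160 g. Wooden grip on top 100 long x 26 thick x 38 high (47 to 85 mm up), below it a steel web 10 thick, then a black rubber lip 110 long x 22 thick x 16 high with a flat underside. Point: its centre, 42.5 mm above the lip's underside; x along its length, y through its thickness, z up.
- platform_top (a point): Kitchen scale, fixed, 184 deep (x) x 150 wide (y) mm, flat top 40 mm up. Point: centre of the upper face of its steel platform, 130 (x) x 150 (y) mm, at the scale's back; x points to the back, away from the key, y to its left. In front, level with it, is a 50 mm deep white strip with black display and zero key. Sides are upright, no ledge: what is pushed off drops 40 mm to the worktop.
- key_top (a point): Centre of the upper face of the zero key, a white rectangular spring key, 34 mm (x) x 46 mm (y), on the scale's front strip, 94 mm in front of (-x) and 30 mm right (-y) of the platform's centre in the scale's axes. Released it stands 24 mm proud of the strip; this point moves down with the key.
- zero_key (a joint): Travel of the zero key in m: 0 released, 0.024 at the bottom, where it is flush with the strip; half-way is 0.012. It slides straight down; its spring pushes back with about 2.3 N at first, 6.8 N half-way and 11.4 N at the bottom, and it springs up when let go.
- shell1_mid (a point): Nutshell half 1 of 5: brown dome lying flat side down on the scale's platform, 23 mm across, 11 mm high, 12 g, loose. The point is its centre, half-way up.
- shell2_mid (a point): Nutshell half 2 of 5: brown dome lying flat side down on the scale's platform, 23 mm across, 11 mm high, 12 g, loose. The point is its centre, half-way up.
- shell3_mid (a point): Nutshell half 3 of 5: brown dome lying flat side down on the scale's platform, 23 mm across, 11 mm high, 12 g, loose. The point is its centre, half-way up.
- shell4_mid (a point): Nutshell half 4 of 5: brown dome lying flat side down on the scale's platform, 23 mm across, 11 mm high, 12 g, loose. The point is its centre, half-way up.
- shell5_mid (a point): Nutshell half 5 of 5: brown dome lying flat side down on the scale's platform, 23 mm across, 11 mm high, 12 g, loose. The point is its centre, half-way up.
- mug_tea: Bystander: white mug with dark dots, 82 x 114 x 91 mm, on the worktop behind the scale. Origin at the centre of its underside.
- spice_jar: Bystander: spice jar with a red lid, 57 mm across, 120 mm tall, on the worktop at the back left of the scale. Origin at the centre of its underside.
- onion: Bystander: red onion, about 84 mm across, 82 mm high, on the worktop behind the place of the scraper. Origin at the centre of its underside.

How it is judged:
By the outcome, as a careful person would: the job done as asked, in the order asked, and still so for the second after the job is handed in, while the arm keeps its last pose, push and grip.
It also fails if it takes over 45 s, if anything falls off the work surface, if the arm or the gripper's body presses on something with over 40 N, if the wrist force passes 120 N, or if a joint passes its speed limit or range.

ROBOT

A 6-joint arm with a two-finger parallel gripper is mounted at the origin on a cart in front of the work surface, level with it; the furniture and walls round the work are solid. World frame = base frame: x ahead of the robot, y to its left, z up, the work surface at z = 0. Lengths are in mm, angles in rad, forces in N, time in s.
With the tool pointing down it reaches from about 275 to 825 mm from the base axis. Payload 5.2 kg.
Tool frame: the origin (TCP) lies on the centre line of the jaws, within the pads' length; the fingertips stand 19 mm ahead of it and the grasp point (between the pads) is the TCP; z points along the fingers, y is the line along which they close (so a half turn about z gives the same grasp; the last joint's range is limited). The gripper opens to 93 mm and grips with 3 to 60 N. Pads are 15 mm wide; open, the fingers measure 128 mm over their backs; the gripper's body (75 mm by 188 mm) begins 65 mm behind the grasp point.
Start: joints at [0.98, 0.259, 1.535, -0, 1.348, -0.203], TCP at [207.963, 509.172, 237.653] pointing down, gripper open.
Joint ranges: [-3.14, 3.14], [-0.91, 2.08], [0.19, 2.58], [-1.22, 4.36], [0.22, 2.71], [-3.12, 3.12]. Speed limits (rad/s): [2.57, 2.57, 3.14, 3.14, 3.14, 3.14].

INTERFACE

Orientations are given as a rotation vector (axis times angle).
In Python, from station import r gives the robot as it stands.
- The arm moves only by the tool step_arm, never from a script. Its argument "deltas" is a list of rows, each an object of numbers: "tx", "ty", "tz": the shift along the tool's x, y, z normalised to -1 to 1, where 1 is 0.6 m; "rx", "ry", "rz": the turn, a rotation vector about the tool's x, y, z normalised to -1 to 1, where 1 is 180 degrees; "hand": the opening, from 0 (shut) to 1 (fully open). A call has exactly 5 rows; each row is the pose to reach, as a shift and turn from the pose commanded when the call began, along the tool's axes at that moment, turning the shorter way round; what a row does not reach only later rows make up. A row lasts 1/10 s, in which the tool goes at most 50 mm and 8.59 degrees, less where a joint would pass 70% of its speed; a pose out of reach is approached as far as the arm can. A call with a number of a shift or a turn outside -1 to 1 is refused whole. A call with a gripper value outside its range is refused whole. The fingers move at their own pace and stop on an object; "force" is the grip in N (left out, the last holds). Time passes only in rows, so rows that repeat a pose let the fingers close, or fill a call up. It gives the time, the measured TCP pose, the force, the opening and the grip force at its end, in the units of the state.
- r.get_obs(): the state, without advancing time (a new reading comes with each control period).
- r.snapshot(name): name is "side" or "top"; returns the picture (480x640x3 uint8, red, green, blue); there is no depth.
- r.camera_model(name): a dict with "mtx" (3x3 intrinsics, pixels), "cam_to_world" (4x4, takes a point from camera to world coordinates). Camera axes: x right, y down, z forward; pixel columns grow to the right and rows downward; lengths in mm; the calibration is good to about 2 mm. A picture is of the moment at which its call begins. camera_model takes no time and is no camera call.
- r.sign_off(): hands the job in; it is judged then, once.
Trained networks look in the newest picture that a camera, given by its name, has taken for a name from the list of things; names that differ only in an ending like _2 or _b are one class to them, and where a whole thing is asked for, a point or a joint stands for the part that bears it (a point fixed in the world has none). Each returns a list of dicts, best first, with "confidence" (0 to 1); they miss things now and then, are a little off and sometimes report something else, mostly with a low value. They report only what shows in the picture. A call takes as long as a camera call.
- r.outline_of(label, camera): "region" (480x640 bool, what is visible of it) and "centre" ([column, row] in pixels, amid what is visible of it).
The state is a dict: "time": time; "q": joint angles; "qvel": joint speeds; "tau": joint torques, N m; "position": TCP position; "tool_rot": TCP orientation; "wrist_force": force on the tool from outside, world axes, zero at the start; "wrist_torque": the same for the moment, N m; "gripper_width": finger opening in mm; "grasp_force": force on a finger pad.
Only numpy, scipy, OpenCV 4.12 (cv2) and the standard library are available. Lean on these libraries where they do the work, as an engineer would, in place of code of your own. Each camera call takes 0.05 s, during which the arm holds its last target. There are 200 camera calls.

## Working session

There is one attempt and no reset: what is moved stays moved. The work goes in short steps, Python scripts to look and compute and a tool call to move; the robot and the scene stay as the last step left them, time stands still between calls to the robot, and variables do not carry over. Pictures are saved under pics/ and viewed, at most 10 in all, crops included, and the job is handed in when it is done.

Besides the shell and the picture viewer there is one more tool, called after "Request:" by a JSON object that holds its "op" and its "data". step_arm: Moves the arm, as the interface text tells. Its arguments: {"type":"object","properties":{"deltas":{"type":"array","items":{"type":"object","properties":{"tx":{"type":"number"},"ty":{"type":"number"},"tz":{"type":"number"},"rx":{"type":"number"},"ry":{"type":"number"},"rz":{"type":"number"},"hand":{"type":"number"}}}},"force":{"type":"number"}},"required":["deltas"]}

```bash
mkdir -p pics
cat > h.py <<'E'
import numpy as np, cv2
from station import r
def snap(n,f=None):
    im=r.snapshot(n)
    if f: cv2.imwrite('pics/'+f,im[:,:,::-1])
    return im
def world(cam,px,z):
    m=r.camera_model(cam);K=np.array(m['mtx']);T=np.array(m['cam_to_world'])
    d=T[:3,:3]@np.linalg.solve(K,[px[0],px[1],1.]);o=T[:3,3]
    return o+d*(z-o[2])/d[2]
def pix(cam,P):
    m=r.camera_model(cam);K=np.array(m['mtx']);T=np.linalg.inv(np.array(m['cam_to_world']))
    c=(T[:3,:3]@np.asarray(P,float).T).T+T[:3,3];p=(K@c.T).T
    return p[:,:2]/p[:,2:]
E
python3 - <<'E'
from h import *
np.set_printoptions(precision=1,suppress=True)
for c in('top','side'):
    snap(c,c+'0.png'); m=r.camera_model(c); print(c,m['mtx'],m['cam_to_world'])
    for l in ['scraper_mid','platform_top','key_top','shell1_mid','mug_tea','spice_jar','onion']:
        for d in r.outline_of(l,c)[:6]:
            reg=d['region'].astype(np.uint8); pts=cv2.findNonZero(reg)
            print(l,round(d['confidence'],2),np.round(d['centre'],1),reg.sum(),cv2.minAreaRect(pts) if pts is not None else '')
o=r.get_obs(); print(o)
E
```

```text
top [[550.2   0.  320.7]
 [  0.  550.2 234. ]
 [  0.    0.    1. ]] [[  0.   -1.    0.1 534.2]
 [ -1.   -0.    0.  236.2]
 [ -0.   -0.1  -1.  902.3]
 [  0.    0.    0.    1. ]]
scraper_mid 0.77 [191.2 313. ] 1943 ((191.6381378173828, 312.2101135253906), (69.61416625976562, 28.943527221679688), 86.42366790771484)
platform_top 0.8 [364.4 288.3] 10501 ((361.1676940917969, 282.69329833984375), (119.0647964477539, 96.52281188964844), 87.70938873291016)
key_top 0.57 [386.1 322.7] 720 ((383.5, 325.5), (23.0, 31.0), 90.0)
shell1_mid 0.68 [390.6 285.4] 184 ((389.5, 284.0), (16.0, 13.0), 90.0)
mug_tea 0.55 [423.  167.7] 2859 ((422.4000244140625, 166.6999969482422), (53.218414306640625, 71.55416870117188), 26.56505012512207)
spice_jar 0.59 [299.1 166.9] 1503 ((298.2308044433594, 163.6538543701172), (49.61738204956055, 35.49702072143555), 78.69007110595703)
spice_jar 0.41 [423.5 170.2] 2826 ((421.9346923828125, 166.59530639648438), (52.428619384765625, 71.46229553222656), 27.299571990966797)
onion 0.8 [205.4 214.1] 2076 ((206.5299835205078, 211.7899932861328), (50.20458221435547, 50.911689758300
[... 552 characters left out ...]
.86 [297.3 202.8] 1624 ((294.0, 204.0), (50.0, 36.0), 90.0)
spice_jar 0.79 [266.9 252.4] 1703 ((268.4739990234375, 252.0808868408203), (62.19139099121094, 30.411439895629883), 81.25383758544922)
onion 0.79 [284.7 324.1] 1594 ((285.0000305175781, 326.0), (43.00697326660156, 45.53679656982422), 71.56504821777344)
{'time': 0.8, 'q': array([ 1. ,  0.3,  1.5,  0. ,  1.3, -0.2]), 'qvel': array([ 0.,  0.,  0.,  0., -0.,  0.]), 'tau': array([ -0. , -43.7, -28.4,   0.1,   0. ,  -0. ]), 'position': array([208. , 509.2, 237.7]), 'tool_rot': array([0.6, 3.1, 0. ]), 'wrist_force': array([-0.6, -0.4, -0.4]), 'wrist_torque': array([-0. ,  0.1,  0. ]), 'grasp_force': 0.0, 'gripper_width': 92.58373298456343}
```

Run:
```python
import cv2
a=cv2.imread('pics/top0.png')[120:390,130:480]; cv2.imwrite('pics/top0c.png',cv2.resize(a,None,fx=2.2,fy=2.2,interpolation=cv2.INTER_CUBIC))
```

```text
(no output)
```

View pics/top0c.png

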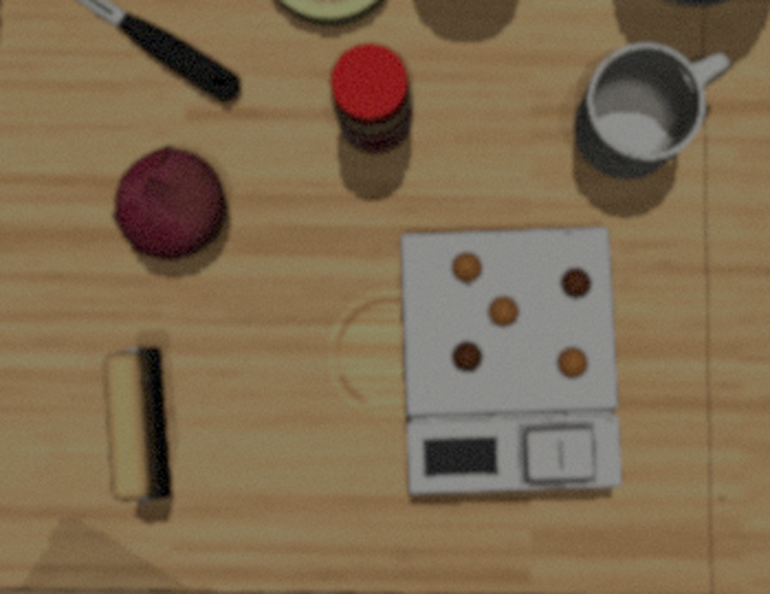

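View pics/side0.png

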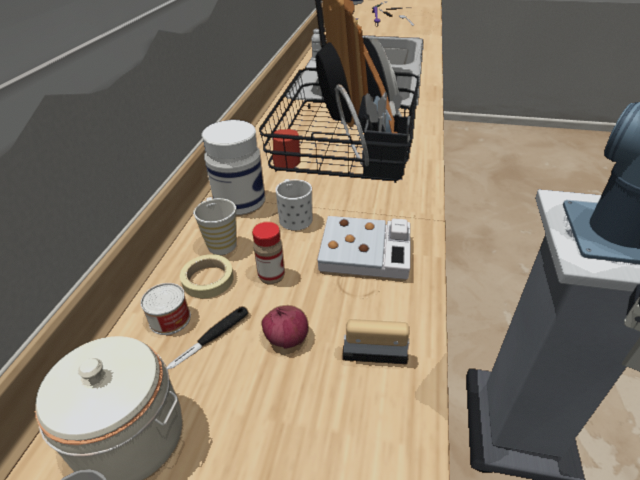

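The top crop shows the scale (crop corners about (402,235), (607,229), (620,487), (409,495)) with five shells at (467,267), (576,283), (503,312), (467,356) and (572,362). The key is at (560,455) and the scraper at (140,425), lying along x. In the side view the worktop to the right of the scale is free. Next I'll fit the poses.

```bash
cat > fit.py <<'E'
from h import *
from scipy.optimize import minimize
np.set_printoptions(precision=2,suppress=True)
def box(x0,x1,y0,y1,z0,z1): return np.array([[x,y,z] for x in(x0,x1) for y in(y0,y1) for z in(z0,z1)],float)
SCR=[box(-55,55,-11,11,0,16),box(-50,50,-5,5,16,47),box(-50,50,-13,13,47,85)]
SCA=[box(-119,65,-75,75,0,40),box(-111,-77,-53,-7,40,64)]
def sil(cam,parts,p):
    c,s=np.cos(p[2]),np.sin(p[2]);m=np.zeros((480*4,640*4),np.uint8)
    for b in parts:
        w=b.copy();w[:,0]=p[0]+c*b[:,0]-s*b[:,1];w[:,1]=p[1]+s*b[:,0]+c*b[:,1]
        cv2.fillConvexPoly(m,cv2.convexHull(np.round((pix(cam,w)+.5)*4).astype(np.int32)),255)
    return cv2.resize(m,(640,480),interpolation=cv2.INTER_AREA)/255.
def fit(parts,regs,p0):
    f=lambda p:sum(abs(sil(c,parts,p)-g).sum() for c,g in regs.items())
    q=minimize(lambda v:f([v[0],v[1],v[2]/100]),[p0[0],p0[1],p0[2]*100],method='Nelder-Mead',options=dict(initial_simplex=[[p0[0],p0[1],100*p0[2]],[p0[0]+8,p0[1],100*p0[2]],[p0[0],p0[1]+8,100*p0[2]],[p0[0],p0[1],100*p0[2]+6]],xatol=.05,fatol=1))
    return np.array([q.x[0],q.x[1],q.x[2]/100]),q.fun
E
python3 - <<'E'
from fit import *
ims={c:snap(c) for c in('top','side')}
R={l:{c:r.outline_of(l,c)[0]['region'].astype(float) for c in ims} for l in('scraper_mid','platform_top')}
for l,parts,z in(('scraper_mid',SCR,60),('platform_top',SCA,40)):
    ys,xs=np.nonzero(R[l]['top']);p0=[*world('top',(xs.mean(),ys.mean()),z)[:2],0.]
    if parts is SCA: p0[0]+=20
    for rs in({'top':R[l]['top']},{'side':R[l]['side']},R[l]): print(l,list(rs),*fit(parts,rs,p0),[int(v.sum()) for v in rs.values()])
# scale top from hand-read corners
cr=np.array([[402,235],[607,229],[620,487],[409,495]])/2.2+[130,120]
C=np.array([world('top',p,40) for p in cr])[:,:2];print('corners',C.tolist(),'mid',C.mean(0))
hsv=cv2.cvtColor(ims['top'],cv2.COLOR_RGB2HSV);m=((hsv[...,1]>90)).astype(np.uint8);m[:225]=0;m[300:]=0;m[:,:318]=0;m[:,403:]=0
n,_,st,ce=cv2.connectedComponentsWithStats(m)
for i in range(1,n):
    if st[i,4]>40: print('shell',ce[i],st[i,4],world('top',ce[i],45))
E
```

```text
scraper_mid ['top'] [507.88 435.47   0.09] 115.94117647058823 [1919]
scraper_mid ['side'] [507.48 433.77   0.12] 169.69019607843137 [2762]
scraper_mid ['top', 'side'] [507.64 435.27   0.1 ] 303.7372549019608 [1919, 2762]
platform_top ['top'] [583.17 176.91   0.05] 979.6627450980391 [10481]
platform_top ['side'] [583.87 165.15   0.05] 700.678431372549 [4627]
platform_top ['top', 'side'] [583.27 176.56   0.05] 1849.4196078431373 [10481, 4627]
corners [[642.3531740879806, 252.1162445229813], [648.2579933952502, 104.95790129499969], [465.8939594932177, 97.00527102921166], [458.7272463657344, 244.90433983107073]] mid [553.81 174.75]
shell [341.8  241.18] 114 [619.54 206.22  45.  ]
shell [391.36 248.18] 99 [609.38 128.69  45.  ]
shell [358.43 261.03] 117 [588.73 180.09  45.  ]
shell [341.95 281.86] 98 [556.09 205.57  45.  ]
shell [389.61 284.39] 119 [552.96 131.61  45.  ]
```

```bash
cat >> h.py <<'E'
from scipy.spatial.transform import Rotation as Ro
def delta(x,y,z,yaw):
    """tool-frame delta from measured pose to TCP target, tool down, jaws closing along scraper y"""
    o=r.get_obs();A=Ro.from_rotvec(o['tool_rot']);t=A.inv().apply(np.array([x,y,z])-o['position'])/600
    best=None
    for k in(0,np.pi):
        B=Ro.from_euler('z',yaw+k)*Ro.from_euler('x',np.pi)
        v=(A.inv()*B).as_rotvec()/np.pi
        if best is None or np.linalg.norm(v)<np.linalg.norm(best): best=v
    print('pos',o['position'].round(1),'yawX',A.apply([1,0,0]).round(3),'zax',A.apply([0,0,1]).round(4),'q6',o['q'][5].round(2));print('t',t.round(4),'r',best.round(4))
E
python3 - <<'E'
from h import *
delta(507.6,435.3,150,.10); delta(507.6,435.3,68,.10)
print(world('top',(384.5,326.8),64), pix('top',[[489.4,142,64]]))
E
```

```text
pos [208.  509.2 237.7] yawX [-0.926  0.378 -0.   ] zax [ 0.  0. -1.] q6 -0.2
t [-0.5089  0.0749  0.1461] r [ 0.      0.     -0.1553]
pos [208.  509.2 237.7] yawX [-0.926  0.378 -0.   ] zax [ 0.  0. -1.] q6 -0.2
t [-0.5089  0.0749  0.2828] r [ 0.      0.     -0.1553]
[488.91691483 141.79587779  64.        ] [[384.36363263 326.47337532]]
```

Request:
{"op": "step_arm", "data": {"deltas": [{"tx": -0.08,"ty": 0.012,"tz": 0.02,"rz": -0.03,"hand": 1},{"tx": -0.16,"ty": 0.024,"tz": 0.05,"rz": -0.07,"hand": 1},{"tx": -0.24,"ty": 0.036,"tz": 0.08,"rz": -0.11,"hand": 1},{"tx": -0.32,"ty": 0.048,"tz": 0.1,"rz": -0.15,"hand": 1},{"tx": -0.39,"ty": 0.058,"tz": 0.12,"rz": -0.155,"hand": 1}]}}

```text
schema error: expected keys tx, ty, tz, rx, ry, rz, hand
```

```bash
python3 -c "
from h import *
delta(507.6,435.3,130,.10); delta(507.6,435.3,68,.10)"
```

```text
pos [208.  509.2 237.7] yawX [-0.926  0.378 -0.   ] zax [ 0.  0. -1.] q6 -0.2
t [-0.5089  0.0749  0.1794] r [ 0.      0.     -0.1553]
pos [208.  509.2 237.7] yawX [-0.926  0.378 -0.   ] zax [ 0.  0. -1.] q6 -0.2
t [-0.5089  0.0749  0.2828] r [ 0.      0.     -0.1553]
```

Request:
{"op": "step_arm", "data": {"deltas": [{"tx": -0.08,"ty": 0.012,"tz": 0.02,"rx": 0,"ry": 0,"rz": -0.03,"hand": 1},{"tx": -0.16,"ty": 0.024,"tz": 0.05,"rx": 0,"ry": 0,"rz": -0.07,"hand": 1},{"tx": -0.24,"ty": 0.036,"tz": 0.08,"rx": 0,"ry": 0,"rz": -0.11,"hand": 1},{"tx": -0.32,"ty": 0.048,"tz": 0.1,"rx": 0,"ry": 0,"rz": -0.15,"hand": 1},{"tx": -0.39,"ty": 0.058,"tz": 0.12,"rx": 0,"ry": 0,"rz": -0.155,"hand": 1}]}}

```text
time: 1.6
position: [439.7, 452.2, 165.1]
tool_rot: [-0.162, 3.137, 0.0]
wrist_force: [0.1, 0.2, 0.2]
gripper_width: 92.7
grasp_force: 0.0
```

```bash
python3 -c "
from h import *
delta(507.6,435.3,130,.10); delta(507.6,435.3,68,.10)"
```

```text
pos [439.7 452.2 165.1] yawX [-0.995 -0.103 -0.   ] zax [ 1.e-04  1.e-04 -1.e+00] q6 -1.05
t [-0.1097 -0.0396  0.0584] r [0.     0.     0.0009]
pos [439.7 452.2 165.1] yawX [-0.995 -0.103 -0.   ] zax [ 1.e-04  1.e-04 -1.e+00] q6 -1.05
t [-0.1097 -0.0396  0.1618] r [0.     0.     0.0009]
```

Request:
{"op": "step_arm", "data": {"deltas": [{"tx": -0.055,"ty": -0.02,"tz": 0.02,"rx": 0,"ry": 0,"rz": 0,"hand": 1},{"tx": -0.11,"ty": -0.04,"tz": 0.05,"rx": 0,"ry": 0,"rz": 0,"hand": 1},{"tx": -0.11,"ty": -0.04,"tz": 0.06,"rx": 0,"ry": 0,"rz": 0,"hand": 1},{"tx": -0.11,"ty": -0.04,"tz": 0.06,"rx": 0,"ry": 0,"rz": 0,"hand": 1},{"tx": -0.11,"ty": -0.04,"tz": 0.06,"rx": 0,"ry": 0,"rz": 0,"hand": 1}]}}

```text
time: 2.1
position: [504.9, 435.9, 129.8]
tool_rot: [0.156, -3.137, -0.0]
wrist_force: [-0.8, -0.5, 0.2]
gripper_width: 92.6
grasp_force: 0.0
```

```bash
python3 -c "
from h import *
delta(507.6,435.3,68,.10)
a=snap('top','t1.png')[230:390,100:300]; cv2.imwrite('pics/t1c.png',cv2.resize(a,None,fx=3,fy=3,interpolation=2)[:,:,::-1])"
```

```text
pos [504.9 435.9 129.8] yawX [-0.995 -0.099  0.001] zax [-7.e-04  0.e+00 -1.e+00] q6 -1.13
t [-0.0045 -0.0015  0.103 ] r [ 0.     -0.0002 -0.0001]
```

View pics/t1c.png

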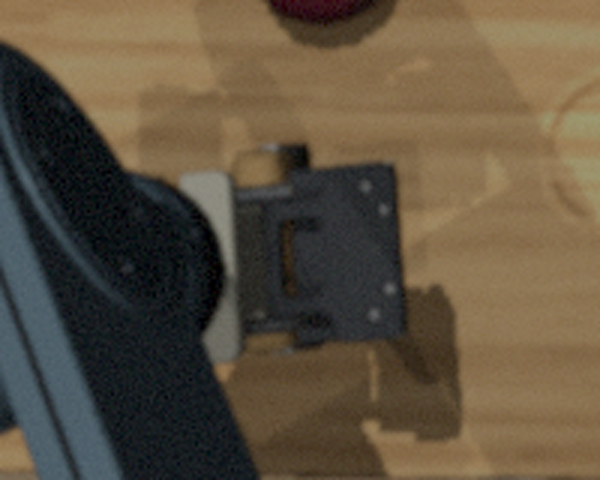

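The gripper stands over the scraper, with the grip ends showing at crop (270,160) and (270,345), centred between the jaws. I'll descend and grip.

Request:
{"op": "step_arm", "data": {"deltas": [{"tx": 0,"ty": 0,"tz": 0.03,"rx": 0,"ry": 0,"rz": 0,"hand": 1},{"tx": 0,"ty": 0,"tz": 0.06,"rx": 0,"ry": 0,"rz": 0,"hand": 1},{"tx": 0,"ty": 0,"tz": 0.09,"rx": 0,"ry": 0,"rz": 0,"hand": 1},{"tx": 0,"ty": 0,"tz": 0.101,"rx": 0,"ry": 0,"rz": 0,"hand": 1},{"tx": 0,"ty": 0,"tz": 0.101,"rx": 0,"ry": 0,"rz": 0,"hand": 1}]}}

```text
time: 2.65
position: [504.6, 436.0, 69.0]
tool_rot: [0.158, -3.137, 0.001]
wrist_force: [-0.4, 0.2, -0.0]
gripper_width: 93.2
grasp_force: 0.0
```

Request:
{"op": "step_arm", "data": {"deltas": [{"tx": 0,"ty": 0,"tz": 0,"rx": 0,"ry": 0,"rz": 0,"hand": 0},{"tx": 0,"ty": 0,"tz": 0,"rx": 0,"ry": 0,"rz": 0,"hand": 0},{"tx": 0,"ty": 0,"tz": 0,"rx": 0,"ry": 0,"rz": 0,"hand": 0},{"tx": 0,"ty": 0,"tz": 0,"rx": 0,"ry": 0,"rz": 0,"hand": 0},{"tx": 0,"ty": 0,"tz": 0,"rx": 0,"ry": 0,"rz": 0,"hand": 0}], "force": 50}}

```text
time: 3.15
position: [506.0, 435.6, 69.4]
tool_rot: [-0.155, 3.137, 0.0]
wrist_force: [-0.7, 0.2, 0.6]
gripper_width: 57.8
grasp_force: 0.0
```

Request:
{"op": "step_arm", "data": {"deltas": [{"tx": 0,"ty": 0,"tz": 0,"rx": 0,"ry": 0,"rz": 0,"hand": 0},{"tx": 0,"ty": 0,"tz": 0,"rx": 0,"ry": 0,"rz": 0,"hand": 0},{"tx": 0,"ty": 0,"tz": 0,"rx": 0,"ry": 0,"rz": 0,"hand": 0},{"tx": 0,"ty": 0,"tz": 0,"rx": 0,"ry": 0,"rz": 0,"hand": 0},{"tx": 0,"ty": 0,"tz": 0,"rx": 0,"ry": 0,"rz": 0,"hand": 0}]}}

```text
time: 3.65
position: [505.8, 435.5, 69.0]
tool_rot: [0.156, -3.138, 0.0]
wrist_force: [0.6, -1.1, -0.1]
gripper_width: 25.7
grasp_force: 49.9
```

```bash
python3 -c "
from h import *
o=[r.get_obs() for _ in range(5)];print([a['position'].round(2) for a in o][:2])
delta(582,300,130,.043); delta(582,300,112,.043)"
```

```text
[array([505.79, 435.5 ,  68.98]), array([505.79, 435.5 ,  68.98])]
pos [505.8 435.5  69. ] yawX [-0.995 -0.099  0.   ] zax [-1.e-04 -1.e-04 -1.e+00] q6 -1.13
t [-0.104  -0.2373 -0.1017] r [-0.     -0.      0.0179]
pos [505.8 435.5  69. ] yawX [-0.995 -0.099  0.   ] zax [-1.e-04 -1.e-04 -1.e+00] q6 -1.13
t [-0.104  -0.2373 -0.0717] r [-0.     -0.      0.0179]
```

Request:
{"op": "step_arm", "data": {"deltas": [{"tx": 0,"ty": 0,"tz": -0.04,"rx": 0,"ry": 0,"rz": 0,"hand": 0},{"tx": 0,"ty": 0,"tz": -0.09,"rx": 0,"ry": 0,"rz": 0,"hand": 0},{"tx": -0.02,"ty": -0.04,"tz": -0.1,"rx": 0,"ry": 0,"rz": 0.005,"hand": 0},{"tx": -0.05,"ty": -0.1,"tz": -0.1,"rx": 0,"ry": 0,"rz": 0.01,"hand": 0},{"tx": -0.08,"ty": -0.16,"tz": -0.1,"rx": 0,"ry": 0,"rz": 0.018,"hand": 0}]}}

```text
time: 4.15
position: [563.1, 344.4, 129.2]
tool_rot: [-0.069, 3.141, 0.0]
wrist_force: [0.5, 0.2, -2.0]
gripper_width: 25.9
grasp_force: 49.9
```

```bash
python3 -c "
from fit import *
delta(582,300,130,.043); delta(582,285,110.3,.043)
o=r.get_obs();print(o['grasp_force'],o['gripper_width'],o['wrist_force'])
a=snap('side','s1.png')[180:400,260:480]; cv2.imwrite('pics/s1c.png',cv2.resize(a,None,fx=2.5,fy=2.5,interpolation=2)[:,:,::-1])"
```

```text
pos [563.1 344.4 129.2] yawX [-1.   -0.04 -0.  ] zax [ 0.  0. -1.] q6 -1.23
t [-0.03 -0.08 -0.  ] r [0. 0. 0.]
pos [563.1 344.4 129.2] yawX [-1.   -0.04 -0.  ] zax [ 0.  0. -1.] q6 -1.23
t [-0.03 -0.1   0.03] r [0. 0. 0.]
49.9484646320343 25.89086799741551 [ 0.47  0.18 -2.01]
```

View pics/s1c.png

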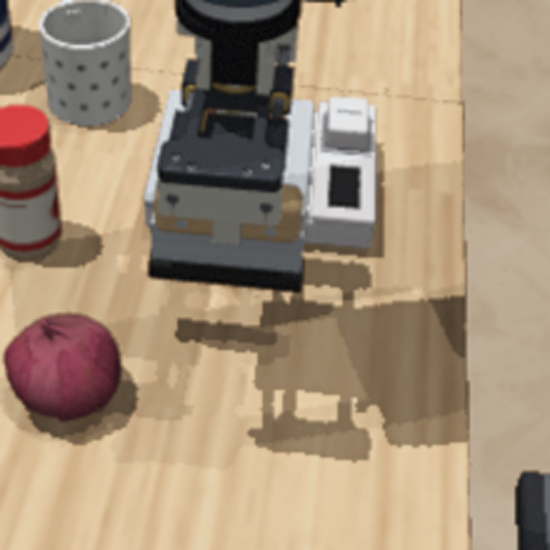

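The scraper is held clear of the worktop. The lip's near bottom edge runs from crop (150,275) to (303,287). I'll check tilt against the model.

```bash
python3 -c "
from h import *
c,s=np.cos(.04),np.sin(.04)
P=[[564.8+c*x-s*y,344.2+s*x+c*y,60.2+z] for z in(0,16) for x in(55,-55) for y in(11,)]
print((pix('side',P)-[260,180])*2.5)
delta(582,300,130,.043); delta(582,285,110.3,.043)"
```

```text
[[144.97526638 278.27575846]
 [299.51324347 294.42693935]
 [144.51565577 262.47549495]
 [301.09854727 278.56702704]]
pos [567.3 338.  128.9] yawX [-0.999 -0.038 -0.002] zax [ 0.0025 -0.004  -1.    ] q6 -1.24
t [-0.022  -0.0643 -0.0015] r [-0.0013  0.0007 -0.0016]
pos [567.3 338.  128.9] yawX [-0.999 -0.038 -0.002] zax [ 0.0025 -0.004  -1.    ] q6 -1.24
t [-0.021  -0.0891  0.0314] r [-0.0013  0.0007 -0.0016]
```

Request:
{"op": "step_arm", "data": {"deltas": [{"tx": -0.02,"ty": -0.06,"tz": 0,"rx": 0,"ry": 0,"rz": 0,"hand": 0},{"tx": -0.02,"ty": -0.06,"tz": 0.01,"rx": 0,"ry": 0,"rz": 0,"hand": 0},{"tx": -0.02,"ty": -0.06,"tz": 0.02,"rx": 0,"ry": 0,"rz": 0,"hand": 0},{"tx": -0.02,"ty": -0.06,"tz": 0.02,"rx": 0,"ry": 0,"rz": 0,"hand": 0},{"tx": -0.02,"ty": -0.06,"tz": 0.02,"rx": 0,"ry": 0,"rz": 0,"hand": 0}]}}

```text
time: 4.7
position: [575.7, 310.3, 116.5]
tool_rot: [0.069, -3.14, 0.0]
wrist_force: [-0.8, -0.0, -2.2]
gripper_width: 25.8
grasp_force: 49.9
```

```bash
python3 -c "
from h import *
np.set_printoptions(precision=2,suppress=True)
delta(582,285,110.3,.043)
im=snap('side','s2.png');o=r.get_obs()
g=r.outline_of('scraper_mid','side')[0]; print(g['confidence'])
p=o['position'];yw=.043;c,s=np.cos(yw),np.sin(yw)
P=[[p[0]+1.7+c*x-s*y,p[1]+s*x+c*y,p[2]-69+z] for z in(0,16) for x in(55,-55) for y in(11,)]
q=pix('side',P);print(p,q)
# dark lip bottom edge per column, from dark->bright transition
gr=cv2.cvtColor(im,cv2.COLOR_RGB2GRAY).astype(float)
xs=np.arange(int(q[0,0])+6,int(q[1,0])-5,4);E=[];T=[]
for x in xs:
    t=(x-q[0,0])/(q[1,0]-q[0,0]);yb=q[0,1]+t*(q[1,1]-q[0,1])
    w=np.arange(int(yb)-8,int(yb)+9);d=np.diff(gr[w,x]);E.append(w[d.argmax()]+.5-yb)
print(np.array(E)); print(np.polyfit(xs,E,1))
a=im[int(q[0,1])-70:int(q[0,1])+40,int(q[0,0])-30:int(q[1,0])+60]; cv2.imwrite('pics/s2c.png',cv2.resize(a,None,fx=4,fy=4,interpolation=2)[:,:,::-1])"
```

```text
pos [575.7 310.3 116.5] yawX [-1.   -0.04  0.  ] zax [-0. -0. -1.] q6 -1.29
t [-0.01 -0.04  0.01] r [-0. -0.  0.]
0.61
[575.97 310.38 116.86] [[315.05 282.12]
 [374.18 288.03]
 [314.84 275.96]
 [374.71 281.84]]
[-0.22 -0.62 -1.02 -0.41 -0.81 -1.21 -0.61 -1.01 -0.41 -0.81 -1.21 -0.61]
[-0.01  1.72]
```

View pics/s2c.png

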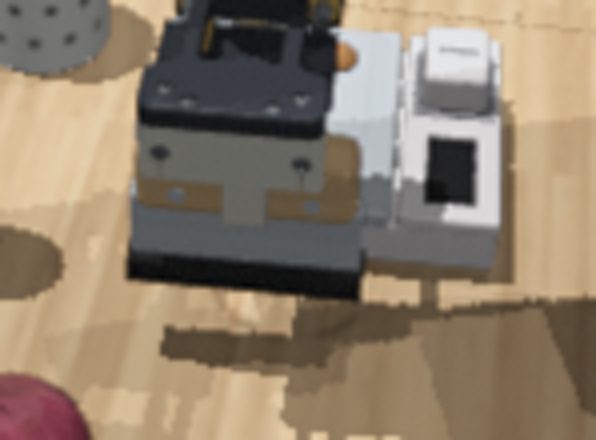

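The lip is level within about 0.5 px, with its right end at crop (360,298). I'll descend to sweep height beside the scale.

Request:
{"op": "step_arm", "data": {"deltas": [{"tx": -0.01,"ty": -0.03,"tz": 0.006,"rx": 0,"ry": 0,"rz": 0,"hand": 0},{"tx": -0.01,"ty": -0.03,"tz": 0.01,"rx": 0,"ry": 0,"rz": 0,"hand": 0},{"tx": -0.01,"ty": -0.03,"tz": 0.01,"rx": 0,"ry": 0,"rz": 0,"hand": 0},{"tx": -0.01,"ty": -0.03,"tz": 0.01,"rx": 0,"ry": 0,"rz": 0,"hand": 0},{"tx": -0.01,"ty": -0.03,"tz": 0.01,"rx": 0,"ry": 0,"rz": 0,"hand": 0}]}}

```text
time: 5.3
position: [583.3, 291.8, 111.2]
tool_rot: [-0.067, 3.141, 0.0]
wrist_force: [-0.3, 1.4, -1.9]
gripper_width: 26.0
grasp_force: 49.9
```

```bash
python3 -c "
from h import *
delta(582,285,110.5,.043);delta(589,95,110.5,.043)"
```

```text
pos [583.3 291.8 111.2] yawX [-0.999 -0.043 -0.   ] zax [ 1.e-04  2.e-04 -1.e+00] q6 -1.32
t [ 0.0027 -0.0112  0.0011] r [ 0.0001  0.     -0.0001]
pos [583.3 291.8 111.2] yawX [-0.999 -0.043 -0.   ] zax [ 1.e-04  2.e-04 -1.e+00] q6 -1.32
t [ 0.0045 -0.328   0.0011] r [ 0.0001  0.     -0.0001]
```

Request:
{"op": "step_arm", "data": {"deltas": [{"tx": 0.001,"ty": -0.02,"tz": 0.001,"rx": 0,"ry": 0,"rz": 0,"hand": 0},{"tx": 0.002,"ty": -0.04,"tz": 0.001,"rx": 0,"ry": 0,"rz": 0,"hand": 0},{"tx": 0.003,"ty": -0.06,"tz": 0.001,"rx": 0,"ry": 0,"rz": 0,"hand": 0},{"tx": 0.004,"ty": -0.08,"tz": 0.001,"rx": 0,"ry": 0,"rz": 0,"hand": 0},{"tx": 0.005,"ty": -0.1,"tz": 0.001,"rx": 0,"ry": 0,"rz": 0,"hand": 0}]}}

```text
time: 5.8
position: [582.9, 230.1, 110.6]
tool_rot: [-0.066, 3.141, -0.0]
wrist_force: [-0.5, 0.6, -2.2]
gripper_width: 25.8
grasp_force: 49.9
```

```bash
python3 -c "
from h import *
o=r.get_obs();print(o['wrist_force'],o['wrist_torque']);delta(589,95,110.5,.043)"
```

```text
[-0.4858582   0.62604291 -2.21301085] [ 0.01246889 -0.03179881 -0.0128547 ]
pos [582.9 230.1 110.6] yawX [-0.999 -0.042 -0.   ] zax [ 1.e-04 -1.e-04 -1.e+00] q6 -1.41
t [-6.000e-04 -2.253e-01  1.000e-04] r [-0.      0.     -0.0003]
```

No contact with the scale. I'll continue the sweep.

Request:
{"op": "step_arm", "data": {"deltas": [{"tx": 0,"ty": -0.018,"tz": 0,"rx": 0,"ry": 0,"rz": 0,"hand": 0},{"tx": 0,"ty": -0.036,"tz": 0,"rx": 0,"ry": 0,"rz": 0,"hand": 0},{"tx": 0,"ty": -0.054,"tz": 0,"rx": 0,"ry": 0,"rz": 0,"hand": 0},{"tx": 0,"ty": -0.072,"tz": 0,"rx": 0,"ry": 0,"rz": 0,"hand": 0},{"tx": 0,"ty": -0.09,"tz": 0,"rx": 0,"ry": 0,"rz": 0,"hand": 0}]}}

```text
time: 6.3
position: [585.3, 176.7, 110.5]
tool_rot: [-0.067, 3.141, 0.0]
wrist_force: [0.4, 0.3, -1.9]
gripper_width: 26.0
grasp_force: 49.9
```

Request:
{"op": "step_arm", "data": {"deltas": [{"tx": 0,"ty": -0.018,"tz": 0,"rx": 0,"ry": 0,"rz": 0,"hand": 0},{"tx": 0,"ty": -0.036,"tz": 0,"rx": 0,"ry": 0,"rz": 0,"hand": 0},{"tx": 0,"ty": -0.054,"tz": 0,"rx": 0,"ry": 0,"rz": 0,"hand": 0},{"tx": 0,"ty": -0.072,"tz": 0,"rx": 0,"ry": 0,"rz": 0,"hand": 0},{"tx": 0,"ty": -0.09,"tz": 0,"rx": 0,"ry": 0,"rz": 0,"hand": 0}]}}

```text
time: 6.8
position: [587.5, 122.7, 110.4]
tool_rot: [0.067, -3.141, 0.0]
wrist_force: [-0.5, -0.3, -2.2]
gripper_width: 25.9
grasp_force: 49.9
```

```bash
python3 -c "
from h import *
o=r.get_obs();print(o['wrist_force'],o['wrist_torque']);delta(589,92,110.5,.043)"
```

```text
[-0.52495875 -0.28505714 -2.22019749] [0.09072648 0.02821544 0.01346612]
pos [587.5 122.7 110.4] yawX [-0.999 -0.043  0.   ] zax [-0.e+00 -1.e-04 -1.e+00] q6 -1.59
t [-0.0003 -0.0512 -0.0001] r [-0.     -0.     -0.0001]
```

Request:
{"op": "step_arm", "data": {"deltas": [{"tx": 0,"ty": -0.012,"tz": 0,"rx": 0,"ry": 0,"rz": 0,"hand": 0},{"tx": 0,"ty": -0.024,"tz": 0,"rx": 0,"ry": 0,"rz": 0,"hand": 0},{"tx": 0,"ty": -0.036,"tz": 0,"rx": 0,"ry": 0,"rz": 0,"hand": 0},{"tx": 0,"ty": -0.045,"tz": 0,"rx": 0,"ry": 0,"rz": 0,"hand": 0},{"tx": 0,"ty": -0.045,"tz": 0,"rx": 0,"ry": 0,"rz": 0,"hand": 0}]}}

```text
time: 7.3
position: [588.8, 96.0, 110.5]
tool_rot: [-0.066, 3.141, -0.0]
wrist_force: [-0.5, 0.0, -2.0]
gripper_width: 25.9
grasp_force: 49.9
```

```bash
python3 -c "
from h import *
o=r.get_obs();print(o['wrist_force'],o['position'])
ims={c:snap(c) for c in('side','top')}
a=ims['side'][180:330,250:480];b=ims['top'][200:350,310:540]
v=np.vstack([cv2.resize(x,(690,300) if 0 else None,fx=2,fy=2,interpolation=2) for x in(a,b)])
cv2.imwrite('pics/m1.png',v[:600,:,::-1])
for c in ims:
  for d in r.outline_of('shell1_mid',c): print(c,round(d['confidence'],2),d['centre'],d['region'].sum())
"
```

```text
[-0.47825612  0.02619575 -2.00657297] [588.75383697  95.95517082 110.45828767]
```

View pics/m1.png

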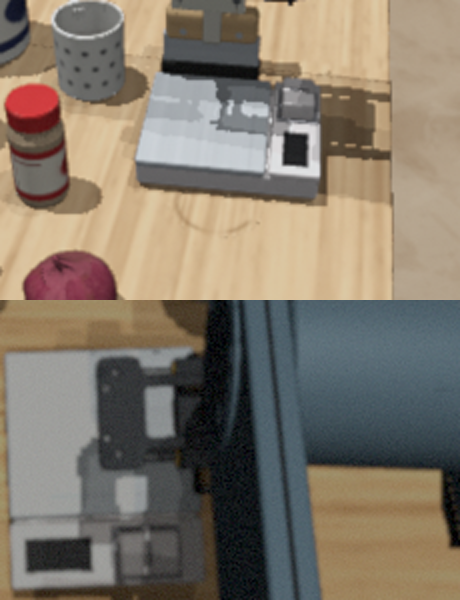

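The side view shows the platform clear and the lip past its right edge (side part, (210,70)); the shells are not visible from here. I'll lift, move above the key and look.

```bash
python3 -c "
from h import *
delta(487.7,142,150,.043)"
```

```text
pos [588.6  96.9 110.4] yawX [-0.999 -0.043  0.   ] zax [-1.e-04  2.e-04 -1.e+00] q6 -1.64
t [ 0.1648  0.0822 -0.0659] r [ 0.0001 -0.     -0.0001]
```

Request:
{"op": "step_arm", "data": {"deltas": [{"tx": 0,"ty": 0,"tz": -0.03,"rx": 0,"ry": 0,"rz": 0,"hand": 0},{"tx": 0,"ty": 0,"tz": -0.07,"rx": 0,"ry": 0,"rz": 0,"hand": 0},{"tx": 0.02,"ty": 0.01,"tz": -0.075,"rx": 0,"ry": 0,"rz": 0,"hand": 0},{"tx": 0.06,"ty": 0.03,"tz": -0.075,"rx": 0,"ry": 0,"rz": 0,"hand": 0},{"tx": 0.1,"ty": 0.05,"tz": -0.075,"rx": 0,"ry": 0,"rz": 0,"hand": 0}]}}

```text
time: 8.0
position: [525.6, 124.7, 154.7]
tool_rot: [0.067, -3.14, -0.0]
wrist_force: [-0.3, 0.1, -2.3]
gripper_width: 25.9
grasp_force: 49.9
```

```bash
python3 -c "
from h import *
delta(487.7,142,150,.043)"
```

```text
pos [525.6 124.7 154.7] yawX [-0.999 -0.042  0.001] zax [-1.e-03  3.e-04 -1.e+00] q6 -1.59
t [0.0619 0.0314 0.0079] r [ 0.0001 -0.0003 -0.0002]
```

Request:
{"op": "step_arm", "data": {"deltas": [{"tx": 0.03,"ty": 0.015,"tz": 0,"rx": 0,"ry": 0,"rz": 0,"hand": 0},{"tx": 0.05,"ty": 0.028,"tz": 0,"rx": 0,"ry": 0,"rz": 0,"hand": 0},{"tx": 0.05,"ty": 0.028,"tz": 0,"rx": 0,"ry": 0,"rz": 0,"hand": 0},{"tx": 0.05,"ty": 0.028,"tz": 0,"rx": 0,"ry": 0,"rz": 0,"hand": 0},{"tx": 0.05,"ty": 0.028,"tz": 0,"rx": 0,"ry": 0,"rz": 0,"hand": 0}]}}

```text
time: 8.5
position: [497.7, 139.3, 155.5]
tool_rot: [-0.067, 3.14, -0.0]
wrist_force: [0.7, 0.6, -2.2]
gripper_width: 25.4
grasp_force: 49.9
```

```bash
python3 -c "
from h import *
delta(487.7,142,150,.043)
ims={c:snap(c) for c in('side','top')}
a=ims['side'][170:320,250:480];b=ims['top'][180:330,310:540]
v=np.vstack([cv2.resize(x,None,fx=2,fy=2,interpolation=2) for x in(a,b)])
cv2.imwrite('pics/m2.png',v[:600,:,::-1])
for c in ims:
  for d in r.outline_of('shell1_mid',c): print(c,round(d['confidence'],2),d['centre'],d['region'].sum(),world(c,d['centre'],5))
"
```

```text
pos [497.7 139.3 155.5] yawX [-0.999 -0.042 -0.001] zax [ 1.e-03 -1.e-04 -1.e+00] q6 -1.56
t [0.0165 0.0052 0.0091] r [-0.0001  0.0003 -0.0002]
side 0.64 [283.5, 322.9] 1609 [676.87671879 394.78616065   5.        ]
top 0.49 [417.7, 290.9] 53 [543.82554971  81.21251857   5.        ]
top 0.21 [413.0, 239.8] 96 [627.04981971  88.18178541   5.        ]
```

View pics/m2.png

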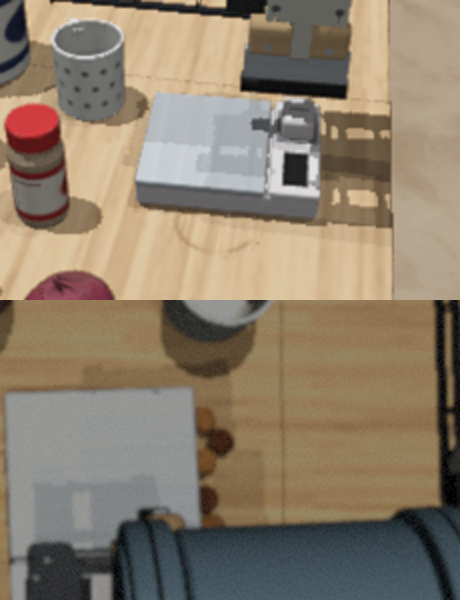

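All five shells lie on the worktop to the right of the scale, at lower-part pixels (205,418), (220,440), (205,460), (208,498) and (212,522), and the platform is empty. Next I'll line up over the key.

Request:
{"op": "step_arm", "data": {"deltas": [{"tx": 0.013,"ty": 0.004,"tz": 0.01,"rx": 0,"ry": 0,"rz": 0,"hand": 0},{"tx": 0.013,"ty": 0.004,"tz": 0.02,"rx": 0,"ry": 0,"rz": 0,"hand": 0},{"tx": 0.013,"ty": 0.004,"tz": 0.025,"rx": 0,"ry": 0,"rz": 0,"hand": 0},{"tx": 0.013,"ty": 0.004,"tz": 0.025,"rx": 0,"ry": 0,"rz": 0,"hand": 0},{"tx": 0.013,"ty": 0.004,"tz": 0.025,"rx": 0,"ry": 0,"rz": 0,"hand": 0}]}}

```text
time: 9.2
position: [488.9, 141.6, 140.4]
tool_rot: [0.067, -3.141, 0.0]
wrist_force: [0.1, -0.1, -3.0]
gripper_width: 25.7
grasp_force: 49.9
```

```bash
python3 -c "
from h import *
o=r.get_obs();print(o['wrist_force'],o['wrist_torque'])
delta(487.7,142,133,.043)"
```

```text
[ 0.08939424 -0.12170231 -2.96894341] [-0.01542184 -0.06019047  0.05498836]
pos [488.9 141.6 140.4] yawX [-0.999 -0.043  0.   ] zax [-1.e-04 -0.e+00 -1.e+00] q6 -1.55
t [0.002  0.0007 0.0123] r [-0.     -0.     -0.0001]
```

Request:
{"op": "step_arm", "data": {"deltas": [{"tx": 0.001,"ty": 0,"tz": 0.006,"rx": 0,"ry": 0,"rz": 0,"hand": 0},{"tx": 0.001,"ty": 0,"tz": 0.012,"rx": 0,"ry": 0,"rz": 0,"hand": 0},{"tx": 0.001,"ty": 0,"tz": 0.018,"rx": 0,"ry": 0,"rz": 0,"hand": 0},{"tx": 0.001,"ty": 0,"tz": 0.022,"rx": 0,"ry": 0,"rz": 0,"hand": 0},{"tx": 0.001,"ty": 0,"tz": 0.022,"rx": 0,"ry": 0,"rz": 0,"hand": 0}]}}

```text
time: 9.7
position: [488.4, 141.6, 127.3]
tool_rot: [-0.067, 3.141, 0.0]
wrist_force: [-0.0, -0.2, 2.3]
gripper_width: 25.7
grasp_force: 50.0
```

```bash
python3 -c "
from h import *
for i in range(4):
  snap('side');o=r.get_obs();print(o['wrist_force'],o['wrist_torque'],o['position'])
delta(487.7,142,121,.043)"
```

```text
[ 0.21150598 -0.61788983  2.01264203] [ 0.11657671  0.1359837  -0.0438247 ] [488.4283449  141.60219523 127.42195425]
[-0.78781566  0.68591078  2.24757354] [0.00667147 0.13260041 0.00054631] [488.43455908 141.62282728 127.50971846]
[-0.71434306  0.42868275  2.1352028 ] [ 0.00763532  0.16756008 -0.01724138] [488.4289587  141.63243899 127.5355218 ]
[-0.56307379 -0.73489508  2.34189611] [ 0.05039107  0.08971308 -0.01046091] [488.41499214 141.62150494 127.53604981]
pos [488.4 141.6 127.5] yawX [-0.999 -0.043 -0.   ] zax [ 5.e-04  0.e+00 -1.e+00] q6 -1.55
t [0.0012 0.0007 0.0109] r [ 0.      0.0002 -0.0001]
```

Force (about 4.3 N net) and height (5.5 mm travel) agree. I'll go 6.5 mm further.

Request:
{"op": "step_arm", "data": {"deltas": [{"tx": 0,"ty": 0,"tz": 0.003,"rx": 0,"ry": 0,"rz": 0,"hand": 0},{"tx": 0,"ty": 0,"tz": 0.006,"rx": 0,"ry": 0,"rz": 0,"hand": 0},{"tx": 0,"ty": 0,"tz": 0.009,"rx": 0,"ry": 0,"rz": 0,"hand": 0},{"tx": 0,"ty": 0,"tz": 0.011,"rx": 0,"ry": 0,"rz": 0,"hand": 0},{"tx": 0,"ty": 0,"tz": 0.011,"rx": 0,"ry": 0,"rz": 0,"hand": 0}]}}

```text
time: 10.4
position: [488.4, 141.6, 120.7]
tool_rot: [-0.067, 3.141, 0.0]
wrist_force: [-0.6, 0.2, 4.9]
gripper_width: 25.4
grasp_force: 50.0
```

```bash
python3 -c "
from h import *
F=[]
for i in range(6):
  im=snap('side','s9.png');o=r.get_obs();F.append([*o['wrist_force'],*o['position']])
print(np.round(F,2)); print(np.mean(F,0),o['gripper_width'],o['grasp_force'],o['time'])
im=im[190:310,330:450];cv2.imwrite('pics/s9c.png',cv2.resize(im,None,fx=4,fy=4,interpolation=2)[:,:,::-1])"
```

```text
[[-5.0000e-02 -3.7000e-01  5.1400e+00  4.8846e+02  1.4161e+02  1.2077e+02]
 [-1.0000e-02  5.2000e-01  4.5200e+00  4.8845e+02  1.4163e+02  1.2079e+02]
 [-7.7000e-01 -4.9000e-01  3.1300e+00  4.8842e+02  1.4162e+02  1.2082e+02]
 [-2.8000e-01  7.8000e-01  4.7900e+00  4.8842e+02  1.4163e+02  1.2080e+02]
 [-1.2000e-01 -1.0000e-01  4.3200e+00  4.8842e+02  1.4161e+02  1.2082e+02]
 [ 3.7000e-01 -4.0000e-01  5.1300e+00  4.8843e+02  1.4162e+02  1.2080e+02]]
[-1.43792032e-01 -9.66358093e-03  4.50628062e+00  4.88433068e+02
  1.41620611e+02  1.20799320e+02] 25.431388666817007 49.952432513237 10.7
```

View pics/s9c.png

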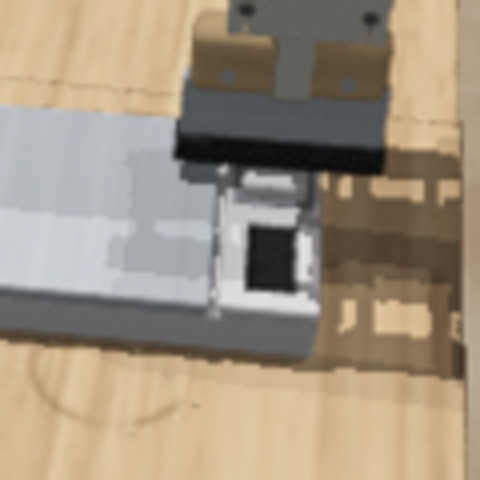

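The lip rests level across the key (crop (270,165)), which is partly pressed. Height gives about 12.2 mm of travel and force (about 6.6 N) about 11.4 mm, so I'm handing in.

```bash
python3 -c "
from station import r
print(r.sign_off())"
```

```text
the job is handed in; nothing more can be done
None
```

I pushed all five shells off the scale onto the worktop and handed the job in with the lip holding the zero key about half-way down (about 12 mm of its 24 mm travel) and the scraper still gripped. The sign-off returned no verdict.

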